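Level the dresser balance against a jar

ROBOT

A 6-joint arm with a two-finger parallel gripper is mounted at the origin on the work surface. World frame = base frame: x ahead of the robot, y to its left, z up, the work surface at z = 0. Lengths are in m, angles in degrees, forces in N, time in s.
With the tool pointing down it reaches from about 0.375 to 0.9 m from the base axis. Payload 3.1 kg.
Tool frame: the origin (TCP) lies midway between the tips of the shut fingers; the grasp point (between the pads) lies 19 mm behind it; z points along the fingers, y is the line along which they close (so a half turn about z gives the same grasp; the last joint's range is limited). The gripper opens to 87 mm and grips with 3 to 60 N. Pads are 19 mm wide; open, the fingers measure 117 mm over their backs; the gripper's body (75 mm by 190 mm) begins 51 mm behind the grasp point.
Start: joints at [-80.415, 30.224, 82.088, -0, 67.689, -10.227], TCP at [0.212, -0.588, 0.223] pointing down, gripper open.
Joint ranges: [-176.69, 176.69], [-43.24, 126.21], [12.49, 139.97], [-82, 262], [0, 151.66], [-163.58, 163.58]. Speed limits (degrees/s): [159.86, 159.86, 180, 180, 180, 180].

INTERFACE

Orientations are given as a 3x3 rotation matrix whose columns are the frame's x, y, z axes.
In Python, from rig import read_state, optics, bot gives the robot as it stands. The module is installed in compiled form; this text tells all that it offers.
- The arm moves only by the tool send_rows, never from a script. Its argument "commands" is a list of rows, each a list of 7 numbers: the turn, a rotation vector about the tool's x, y, z in units of 5 degrees (1.0 is 5 degrees), then the shift along the tool's x, y, z in units of 30 mm (1.0 is 30 mm), then the opening, from 0 (shut) to 1 (fully open). In form: [[rx, ry, rz, tx, ty, tz, gripper], ...]. A call has 1 to 20 rows; each row is the pose to reach, as a shift and turn from the pose commanded when the call began, along the tool's axes at that moment; what a row does not reach only later rows make up. A row lasts 1/12 s, in which the tool goes at most 41.7 mm and 7.16 degrees, less where a joint would pass 70% of its speed; a pose out of reach is approached as far as the arm can. A call with a gripper value outside its range is refused whole. The fingers move at their own pace and stop on an object; the grip force is fixed at half the most. Time passes only in rows, so rows that repeat a pose let the fingers close. It gives the time, the measured TCP pose, the force, the opening and the grip force at its end, in the units of the state.
- read_state(): the state, without advancing time (a new reading comes with each control period).
- optics.capture(name): name is "scene" or "top" or "wrist"; returns a dict with "image" (420x560x3 uint8, blue, green, red), "intrinsics" (3x3 intrinsics, pixels), "extrinsics" (4x4, takes a point from world to camera coordinates); the wrist camera has in their place "T_tool_cam" (4x4, takes a point from camera to tool coordinates, whose origin is the TCP and whose axes are the flange's). Camera axes: x right, y down, z forward; pixel columns grow to the right and rows downward; lengths in m; the calibration is good to about 2 mm. A picture is of the moment at which its call begins: read the wrist's pose just before it. There is no depth.
- bot.hand_in(): hands the job in; it is judged then, once.
The state is a dict: "time_s": time; "joint_positions": joint angles; "qvel": joint speeds; "tau": joint torques, N m; "position": TCP position; "tcp_rot": TCP orientation; "force": force on the tool from outside, world axes, zero at the start; "moment": the same for the moment, N m; "opening": opening from 0.0 (shut) to 1.0 (fully open); "grasp_force": force on a finger pad.
Only numpy, scipy, OpenCV 4.12 (cv2) and the standard library are available. Lean on these libraries where they do the work, as an engineer would, in place of code of your own. Each camera call takes 0.05 s, during which the arm holds its last target. There are 200 camera calls.

TASK

A jar of unknown weight stands on one pan of the balance: level the beam by loading the other, empty pan with the square bar, standing on its end, plus one of the two round weights if the bar alone is too light. The bar is lying down: first stand it on its end on the dresser and let go of it, then take it by its upper end and set it down gently in the pan. Leave any weight you do not need standing on the dresser, and do not disturb the jars or the pencil cup.

Things in the scene. Friction and masses are not known exactly. Their poses are not given: they have to be found in the camera images.
- balance: two-pan balance standing on the dresser; origin: centre of the base's underside, z up. The beam runs along its y axis: load pan (with the jar) centred at y = +130 mm, weight pan (empty) at y = -130 mm. Base 130 x 200 x 18 mm; a needle and scale plate stand up to 155 mm above the dresser in the middle, between the pans.
- beam (a joint): tilt of the beam in rad: 0 = level, stops at -0.115 and +0.115; negative = load (jar) pan low, positive = weight pan low. Arms 130 mm; pans stay horizontal and move straight up and down 15 mm each way, so where on a pan a weight stands does not matter. It rights itself with 0.9 N m/rad: 10 g of imbalance tilts it 0.014 rad, 80 g or more puts it on its stop.
- weight_pan_floor (a point): centre of the weight pan's floor, on its upper face, moving with the pan (90 mm above the dresser when level, 105 mm when up at the stop); axes as the balance. The steel pan is 130 mm (x) by 100 mm (y) with a rim 3 mm thick and 8 mm high.
- bar_center (a point): centre of the square aluminium bar, 100 x 36 x 36 mm, 350 g; x along the 100 mm length. At the start it lies on one side on the dresser. Same balance weight as the lightest jar.
- bar: the same square bar; origin at the middle of one long side face, the underside as it lies at the start; x along its length.
- thin_weight: thin round aluminium weight, 100 g, standing: foot 40 mm diameter and 10 mm high, stem 22 mm diameter up to 78 mm; origin: centre of underside, z up the stem.
- thick_weight: thick round aluminium weight, 200 g, standing: foot 48 mm diameter and 12 mm high, stem 32 mm diameter up to 78 mm; origin: centre of underside, z up the stem.
- jar_a: frosted round jar with white lid, 68 mm diameter, 90 mm high; origin: centre of underside. Three jars look the same; their contents make them weigh about 350, 450 and 550 g, and neither name nor place tells which is which. One stands on the load pan (at random), the other two on the clear riser.
- jar_b: as jar_a
- jar_c: as jar_a
- weight_pan: the weight pan itself; origin and axes as weight_pan_floor.
- riser: clear acrylic lip gloss riser, fixed, 100 x 190 mm, 75 mm high, carrying two jars; origin: centre of underside. Bystander.
- pencil_cup: black pencil cup, 76 mm diameter, 95 mm high, pencils up to 160 mm; origin: centre of underside. Bystander.
Not all that is in view belongs to the job. Leave any pink or red look-alike of the jar_b alone.

How it is judged:
By the outcome, as a careful person would: the job done as asked, in the order asked, and still so for the second after the job is handed in, with the robot touching nothing.
It also fails if it takes over 72 s, if anything falls off the work surface, if the arm or the gripper's body presses on something with over 40 N, if the wrist force passes 120 N, or if a joint passes its speed limit or range.

## Working session

There is one attempt and no reset: what is moved stays moved. The work goes in short steps, Python scripts to look and compute and a tool call to move; the robot and the scene stay as the last step left them, time stands still between calls to the robot, and variables do not carry over. Pictures are saved under pics/ and viewed, at most 13 in all, crops included, and the job is handed in when it is done.

Besides the shell and the picture viewer there is one more tool, called after ">>>" by a JSON object that holds its "method" and its "body". send_rows: Moves the arm, as the interface text tells. Its arguments: {"type":"object","properties":{"commands":{"type":"array","items":{"type":"array","items":{"type":"number"}}}},"required":["commands"]}

```bash
mkdir -p pics
python3 - <<'E'
from rig import read_state, optics
import cv2, numpy as np, pickle
s=read_state(); print({k:np.round(v,3).tolist() for k,v in s.items()})
for n in ("scene","top"):
    c=optics.capture(n); cv2.imwrite(f"pics/{n}0.png",c["image"]); pickle.dump(c,open(n+".pkl","wb"))
    print(n,c["intrinsics"].round(1).tolist(),c["extrinsics"].round(3).tolist())
E
```

```text
{'time_s': 0.0, 'joint_positions': [-80.415, 30.279, 82.156, 0.001, 67.689, -10.227], 'qvel': [-0.043, -0.077, 0.091, 0.014, 0.059, 0.045], 'tau': [0.001, -44.003, -17.659, 0.063, 0.058, -0.0], 'position': [0.212, -0.587, 0.222], 'tcp_rot': [[0.941, 0.339, -0.0], [0.339, -0.941, 0.002], [0.0, -0.002, -1.0]], 'force': [-0.073, 0.672, 0.27], 'moment': [0.01, 0.024, -0.03], 'grasp_force': 0.0, 'opening': 1.005}
scene [[402.5, 0.0, 273.3], [0.0, 402.5, 208.5], [0.0, 0.0, 1.0]] [[0.608, 0.794, -0.014, -0.425], [0.569, -0.448, -0.69, -0.187], [-0.554, 0.412, -0.724, 1.335], [0.0, 0.0, 0.0, 1.0]]
top [[514.9, 0.0, 279.3], [0.0, 514.9, 213.5], [0.0, 0.0, 1.0]] [[0.025, -1.0, 0.012, 0.1], [-0.982, -0.027, -0.185, 0.562], [0.185, -0.007, -0.983, 1.39], [0.0, 0.0, 0.0, 1.0]]
```

View pics/scene0.png

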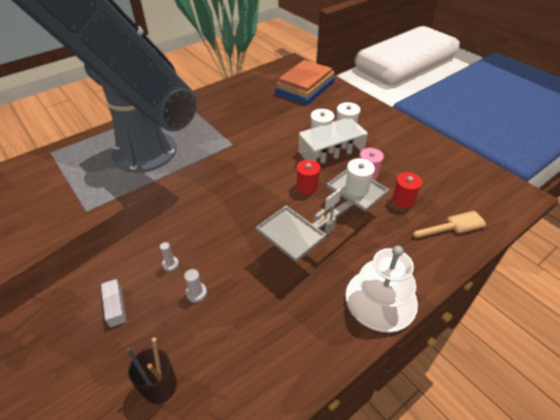

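View pics/top0.png

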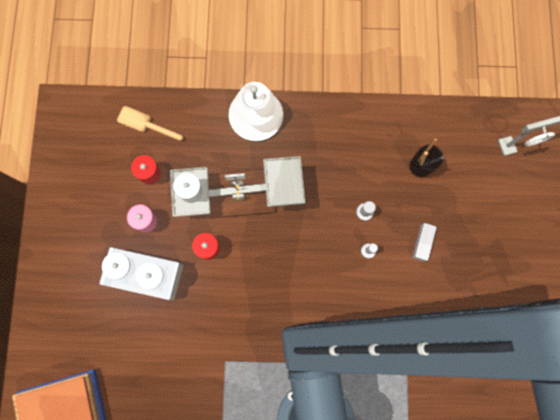

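The scene image shows the bar at (114,302), the thin weight at (168,258), the thick weight at (195,287) and the empty pan at (291,232). In the top image they are at (425,242), (370,250), (366,210) and (284,181). Next I'll refine these.

```bash
cat > h.py <<'E'
import numpy as np, cv2, pickle
def ray(c,u,v):
    K,E=c["intrinsics"],c["extrinsics"]; R,t=E[:3,:3],E[:3,3]
    return -R.T@t, R.T@np.linalg.inv(K)@np.array([u,v,1.])
def atz(c,u,v,z):
    o,d=ray(c,u,v); return (o+d*(z-o[2])/d[2])
def proj(c,P):
    E=c["extrinsics"]; q=np.atleast_2d(P)@E[:3,:3].T+E[:3,3]; q=q@c["intrinsics"].T; return q[:,:2]/q[:,2:]
E
python3 - <<'E'
from h import *
T=pickle.load(open("top.pkl","rb"));S=pickle.load(open("scene.pkl","rb"))
a=cv2.resize(T["image"][145:270,245:450],None,fx=3.9,fy=3.9,interpolation=cv2.INTER_CUBIC)
cv2.imwrite("pics/topc.png",a)
b=cv2.resize(S["image"][190:340,85:345],None,fx=3,fy=3,interpolation=cv2.INTER_CUBIC)
cv2.imwrite("pics/scc.png",b)
for n,u,v,z in(("bar",427,238,.036),("thin",373,246,.078),("thick",369,206,.078),("pan",284,181,.105)):print(n,atz(T,u,v,z).round(3))
g=cv2.cvtColor(T["image"],cv2.COLOR_BGR2GRAY); m=np.uint8(g>150)
m[:,:345]=0;m[:190]=0;m[280:]=0;m[:,450:]=0
n,l,st,ce=cv2.connectedComponentsWithStats(m)
for i in range(1,n):
  if st[i,4]>20: print(st[i],ce[i],cv2.minAreaRect(np.argwhere(l==i)[:,::-1].astype(np.float32)))
E
```

```text
bar [ 0.503 -0.304  0.036]
thin [ 0.471 -0.143  0.078]
thick [ 0.582 -0.133  0.078]
pan [0.639 0.104 0.105]
[356 201  20  20 238] [365.57142857 209.88235294] ((365.1379699707031, 209.84481811523438), (16.413307189941406, 20.089887619018555), 23.198589324951172)
[415 223  21  38 499] [425.16833667 241.50300601] ((425.1470947265625, 241.41177368164062), (14.067066192626953, 36.1378059387207), 14.03624439239502)
[361 243  17  16 185] [368.91351351 249.88648649] ((369.0, 250.5), (15.0, 16.0), 90.0)
```

View pics/topc.png

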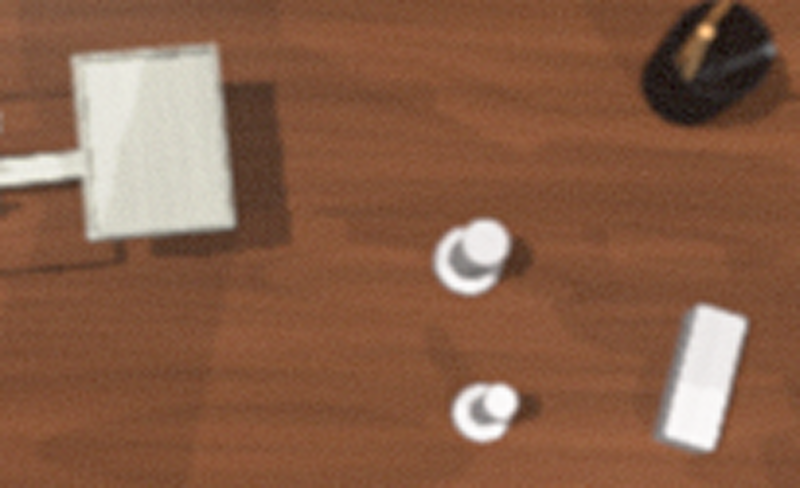

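View pics/scc.png

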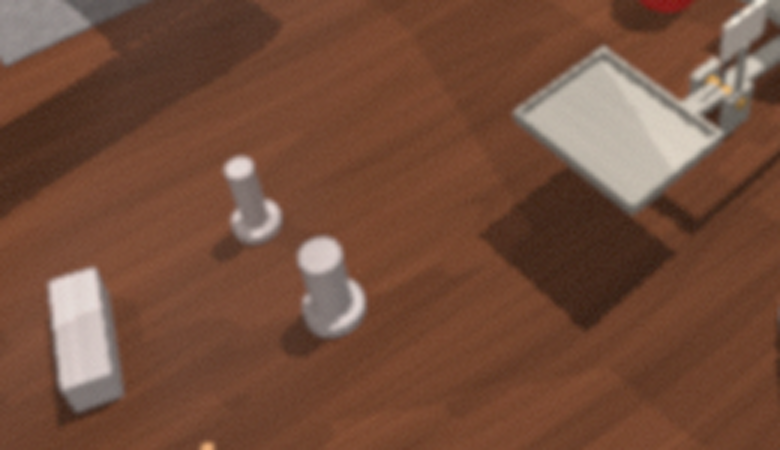

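Run:
```python
from h import *
from scipy.optimize import least_squares
T=pickle.load(open("top.pkl","rb"));S=pickle.load(open("scene.pkl","rb"))
tp=lambda P:np.array(P)/3.9+[245,145]
sp=lambda P:np.array(P)/3+[85,190]
def tri(a,b):
    o1,d1=ray(T,*tp(a));o2,d2=ray(S,*sp(b))
    A=[];B=[]
    for o,d in((o1,d1),(o2,d2)):
        d=d/np.linalg.norm(d);M=np.eye(3)-np.outer(d,d);A.append(M);B.append(M@o)
    return np.linalg.lstsq(np.vstack(A),np.hstack(B),rcond=None)[0].round(4)
for n,a,b in(("thin top",(501,402),(239,167)),("thin foot",(482,413),(256,219)),("thick top",(486,243),(321,253)),("thick foot",(468,260),(334,308))):print(n,tri(a,b),atz(T,*tp(a),.078).round(4),atz(S,*sp(b),.078).round(4))
def box(p,L,W,z,sc=0):
    x,y,th=p;c,s=np.cos(th),np.sin(th)
    q=np.array([[L,W],[L,-W],[-L,-W],[-L,W]])/2@np.array([[c,s],[-s,c]])+[x,y]
    return np.c_[q,np.full(4,z)]
def fit(f,x0,tc,scn):
    def r(p):
        P=f(p);out=[]
        for c,C in((T,tp(tc)),(S,sp(scn))):
            q=proj(c,P);D=np.linalg.norm(C[:,None]-q[None],axis=2)
            out+=list((C-q[D.argmin(1)]).ravel())
        return np.array(out)
    R=least_squares(r,x0);print(R.x,np.degrees(R.x[2]),np.abs(R.fun).max(),R.fun.round(1));return R.x
fit(lambda p:box(p,.1,.036,.036),[.5,-.305,-.3],[(697,304),(748,318),(714,452),(666,438)],[(50,280),(97,268),(120,375),(68,387)])
pan=lambda p:box(p[:3],.13,.1,p[3])
fit(pan,[.64,.105,.07,.113],[(72,55),(217,44),(234,228),(90,240)],[(605,46),(722,130),(634,212),(514,112)])
```

```text
thin top [ 0.4649 -0.1453  0.0773] [ 0.4652 -0.1441  0.078 ] [ 0.465  -0.1463  0.078 ]
thin foot [ 0.4649 -0.1452  0.0074] [ 0.4571 -0.1308  0.078 ] [ 0.5191 -0.1594  0.078 ]
thick top [ 0.5778 -0.135   0.0783] [ 0.5781 -0.1345  0.078 ] [ 0.5772 -0.1355  0.078 ]
thick foot [ 0.5791 -0.1361  0.0052] [ 0.5655 -0.1217  0.078 ] [ 0.6247 -0.1516  0.078 ]
[ 0.49338591 -0.30077406 -0.25123234] -14.394552754441703 1.4555591212052832 [-0.1  0.2  0.6  0.3 -0.3  0.7 -0.1  0.7 -0.1 -0.2 -0.2  1.   0.9  1.5
  0.4 -0.5]
[0.63691992 0.1022618  0.11543671 0.11123752] 6.61403615763319 1.7620678621053685 [-0.8 -0.8  0.  -0.6 -0.4  0.4 -0.3  0.3  0.1 -0.5 -0.7 -1.  -0.3  1.8
 -0.5  0.1]
```

```bash
cat >> h.py <<'E'
from scipy.spatial.transform import Rotation as Ro
def RR(az,pitch=0):
    a=np.radians(az);c,s=np.cos(a),np.sin(a)
    return np.array([[c,s,0],[s,-c,0],[0,0,-1.]])@Ro.from_euler('y',pitch,degrees=True).as_matrix()
def row(s,pos,R,grasp=True):
    """row numbers from state s to reach pose; pos is of grasp point if grasp else TCP"""
    R0,p0=np.array(s["tcp_rot"]),np.array(s["position"]); p=np.array(pos,float)
    if grasp:p=p+.019*R[:,2]
    return np.r_[Ro.from_matrix(R0.T@R).as_rotvec(degrees=True)/5,R0.T@(p-p0)/.03].round(2).tolist()
E
python3 - <<'E'
from h import *
from rig import read_state
T=pickle.load(open("top.pkl","rb"))
print("cup",atz(T,245+705/3.9,145+50/3.9,.095), atz(T,245+705/3.9,145+31/3.9,.16))
s=read_state();R=RR(-14.4,-20);g=np.array([.508,-.3045,.026])
print(row(s,g-R[:,2]*.12,R)); print(row(s,g,R),(g+R[:,2]*.019))
E
```

```text
cup [ 0.71933183 -0.28890344  0.095     ] [ 0.71257169 -0.26970429  0.16      ]
[1.17, -3.88, 6.78, 13.44, -4.87, 3.37]
[1.17, -3.88, 6.78, 12.3, -5.63, 7.13] [ 0.50170578 -0.30288392  0.00814584]
```

>>> {"method": "send_rows", "body": {"commands": [[1.17,-3.88,6.78,13.44,-4.87,3.37,1],[1.17,-3.88,6.78,13.44,-4.87,3.37,1],[1.17,-3.88,6.78,13.44,-4.87,3.37,1],[1.17,-3.88,6.78,13.44,-4.87,3.37,1],[1.17,-3.88,6.78,13.44,-4.87,3.37,1],[1.17,-3.88,6.78,13.44,-4.87,3.37,1],[1.17,-3.88,6.78,13.44,-4.87,3.37,1],[1.17,-3.88,6.78,13.44,-4.87,3.37,1],[1.17,-3.88,6.78,13.44,-4.87,3.37,1],[1.17,-3.88,6.78,13.44,-4.87,3.37,1],[1.17,-3.88,6.78,13.44,-4.87,3.37,1],[1.17,-3.88,6.78,13.44,-4.87,3.37,1],[1.17,-3.88,6.78,13.44,-4.87,3.37,1],[1.17,-3.88,6.78,13.44,-4.87,3.37,1],[1.17,-3.88,6.78,13.44,-4.87,3.37,1],[1.17,-3.88,6.78,13.44,-4.87,3.37,1]]}}

```text
time_s: 1.43
position: [0.5404, -0.3156, 0.122]
tcp_rot: [[0.91, -0.251, -0.331], [-0.237, -0.968, 0.083], [-0.341, 0.003, -0.94]]
force: [-0.5, -1.2, -0.3]
opening: 1.002
grasp_force: 0.0
```

Run:
```python
from h import *
from rig import read_state,optics
s=read_state();R=RR(-14.4,-20);g=np.array([.508,-.3045,.026])
print(s["time_s"],s["joint_positions"],row(s,g,R))
c=optics.capture("wrist");im=c["image"].copy();M=np.eye(4);M[:3,:3]=s["tcp_rot"];M[:3,3]=s["position"]
c["extrinsics"]=np.linalg.inv(M@c["T_tool_cam"]);pickle.dump(c,open("w.pkl","wb"))
a=np.radians(-14.4);cs,sn=np.cos(a),np.sin(a)
for z in(0,.036):
    q=np.array([[.05,.018],[.05,-.018],[-.05,-.018],[-.05,.018]])@np.array([[cs,sn],[-sn,cs]])+[.4934,-.3008]
    P=proj(c,np.c_[q,[z]*4]);print(P.round(0).tolist());cv2.polylines(im,[np.int32(P.round())],True,(0,255,0),1)
cv2.imwrite("pics/w1.png",im)
```

```text
1.4333 [-36.78441452  45.4501545   71.18113215  -7.63246207  81.9643655
  70.10999853] [0.02, -0.01, -0.04, 0.02, -0.1, 4.03]
[[250.0, 158.0], [291.0, 158.0], [288.0, 241.0], [255.0, 241.0]]
[[247.0, 180.0], [293.0, 180.0], [289.0, 266.0], [253.0, 266.0]]
```

View pics/w1.png

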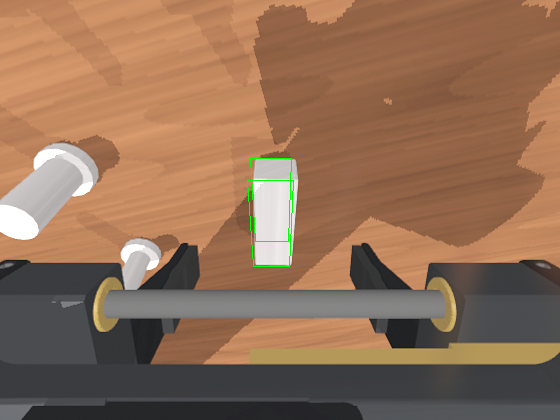

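The overlaid bar outline matches the bar to within about 4 px (it spans (250..297, 158..266)), so I'll go down and grip.

>>> {"method": "send_rows", "body": {"commands": [[0,0,0.2,0.02,-0.06,1,1],[0,0,0.2,0.02,-0.06,2,1],[0,0,0.2,0.02,-0.06,3,1],[0,0,0.2,0.02,-0.06,3.6,1],[0,0,0.2,0.02,-0.06,4.0,1],[0,0,0.2,0.02,-0.06,4.0,1],[0,0,0.2,0.02,-0.06,4.0,0.4],[0,0,0.2,0.02,-0.06,4.0,0],[0,0,0.2,0.02,-0.06,4.0,0],[0,0,0.2,0.02,-0.06,4.0,0],[0,0,0.2,0.02,-0.06,4.0,0],[0,0,0.2,0.02,-0.06,4.0,0],[0,0,0.2,0.02,-0.06,4.0,0],[0,0,0.2,0.02,-0.06,4.0,0],[0,0,0.2,0.02,-0.06,4.0,0],[0,0,0.2,0.02,-0.06,4.0,0]]}}

```text
time_s: 2.82
position: [0.5031, -0.3031, 0.0087]
tcp_rot: [[0.906, -0.264, -0.331], [-0.251, -0.964, 0.082], [-0.341, 0.009, -0.94]]
force: [0.2, -2.1, 1.1]
opening: 0.41
grasp_force: 29.9
```

Run:
```python
from h import *
from rig import read_state
s=read_state()
for p,az,pi in(([.50,-.33,.12],-15.5,-20),([.49,-.40,.20],-30,25),([.48,-.48,.12],-45,70.1)):print(row(s,p,RR(az,pi)))
```

```text
[0.11, -0.02, -0.0, -1.13, 0.92, -2.89]
[-0.03, 8.92, 3.01, -1.32, 3.35, -5.66]
[-2.69, 17.54, 6.01, 0.08, 6.22, -3.69]
```

>>> {"method": "send_rows", "body": {"commands": [[0,0,0,-0.4,0.3,-1,0],[0,0,0,-0.8,0.6,-2,0],[0,0,0,-1.13,0.92,-2.89,0],[0,1.1,0.4,-1.15,1.2,-3.3,0],[0,2.2,0.8,-1.18,1.5,-3.6,0],[0,3.3,1.2,-1.2,1.9,-4.0,0],[0,4.4,1.5,-1.22,2.2,-4.4,0],[0,5.5,1.9,-1.25,2.5,-4.7,0],[0,6.6,2.2,-1.28,2.8,-5.1,0],[0,7.7,2.6,-1.3,3.1,-5.4,0],[0,8.92,3.01,-1.32,3.35,-5.66,0],[0,8.92,3.01,-1.32,3.35,-5.66,0],[-0.5,10.4,3.5,-1.1,3.85,-5.3,0],[-0.9,11.8,4.0,-0.8,4.3,-5.0,0],[-1.4,13.2,4.5,-0.6,4.8,-4.7,0],[-1.8,14.6,5.0,-0.4,5.3,-4.4,0],[-2.3,16.1,5.5,-0.1,5.8,-4.0,0],[-2.69,17.54,6.01,0.08,6.22,-3.69,0],[-2.69,17.54,6.01,0.08,6.22,-3.69,0],[-2.69,17.54,6.01,0.08,6.22,-3.69,0]]}}

```text
time_s: 4.48
position: [0.5124, -0.4446, 0.1359]
tcp_rot: [[0.603, -0.517, 0.608], [-0.413, -0.854, -0.317], [0.683, -0.06, -0.728]]
force: [1.0, 1.2, -3.4]
opening: 0.413
grasp_force: 29.9
```

Run:
```python
from h import *
from rig import read_state,optics
s=read_state();print(s["joint_positions"].round(1) if hasattr(s["joint_positions"],'round') else s["joint_positions"],s["qvel"])
for p,az,pi in(([.48,-.48,.068],-45,70.1),([.48,-.48,.065],-45,70.1)):print(row(s,p,RR(az,pi)))
a=optics.capture("scene")["image"]; b=optics.capture("top")["image"]
cv2.imwrite("pics/s2.png",cv2.resize(np.hstack([a[200:420,0:280],b[150:370,280:560]]),(800,314)))
```

```text
[-60.2  36.1 110.9 103.3  22.4 -34.4] [ -12.43117186   19.19036366   10.52249907  119.73739763   23.90689031
 -124.51388129]
[-2.71, 5.45, 0.95, -1.43, 1.86, 1.91]
[-2.71, 5.45, 0.95, -1.5, 1.86, 1.99]
```

View pics/s2.png

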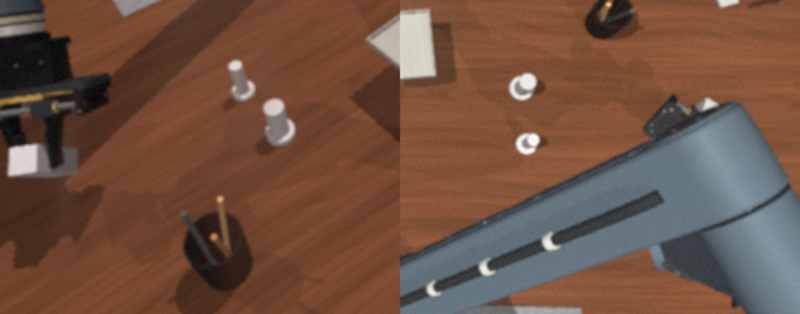

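The gripper holds the bar (left half, around (40,160)), but the arm is still turning its wrist. I'll let it finish while it's high.

Run:
```python
from h import *
from rig import read_state
s=read_state();print(row(s,[.48,-.48,.13],RR(-45,70.1)))
```

```text
[-2.68, 5.52, 0.91, 0.09, 1.7, 0.39]
```

>>> {"method": "send_rows", "body": {"commands": [[-0.9,1.8,0.3,0.03,0.6,0.1,0],[-0.9,1.8,0.3,0.03,0.6,0.1,0],[-1.8,3.7,0.6,0.06,1.1,0.25,0],[-1.8,3.7,0.6,0.06,1.1,0.25,0],[-2.7,5.5,0.9,0.09,1.7,0.39,0],[-2.7,5.5,0.9,0.09,1.7,0.39,0],[-2.7,5.5,0.9,0.09,1.7,0.39,0],[-2.7,5.5,0.9,0.09,1.7,0.39,0]]}}

```text
time_s: 5.25
position: [0.4953, -0.4902, 0.1231]
tcp_rot: [[0.242, -0.703, 0.669], [-0.242, -0.712, -0.659], [0.939, -0.002, -0.343]]
force: [0.4, -0.5, -3.9]
opening: 0.409
grasp_force: 29.9
```

Run:
```python
from h import *
from rig import read_state
s=read_state();print(np.round(s["joint_positions"],1),np.round(s["qvel"],1));print(row(s,[.48,-.48,.13],RR(-45,70.1)))
```

```text
[-60.5  52.9 121.4 163.4  64.5 -88.1] [-0.7 -3.5 -1.6 -2.2 -4.1  0.5]
[-0.08, 0.03, 0.0, 0.01, 0.12, -0.01]
```

```bash
cat > look.py <<'E'
from h import *
from rig import read_state,optics
def bar(R,g,off,im,c):
    # vertical-ish bar axes given by tool: up axis u, faces y and n
    pass
E
python3 - <<'E'
from h import *
from rig import read_state,optics
s=read_state();R0=np.array(s["tcp_rot"]);Rb=R0@Ro.from_euler('y',-70.1,degrees=True).as_matrix()  # bar axes when tool was 'down': z= -> outward
g=s["position"]-.019*R0[:,2]
up=R0@RR(-15.5,-20).T@np.array([np.cos(np.radians(-15.5)),np.sin(np.radians(-15.5)),0]); y=R0[:,1]; n=np.cross(up,y)
zl=R0@RR(-15.5,-20).T@np.array([0,0,1.])
print("up",up.round(3))
ctr=g-.015*up+(.018-.0266)*zl
C=np.array([ctr+a*.05*up+b*.018*y+c*.018*n for a in(-1,1) for b,c in((1,1),(1,-1),(-1,-1),(-1,1))])
out=[]
for nm in("scene","top"):
    c=optics.capture(nm);P=proj(c,C);m=P.mean(0);im=cv2.resize(c["image"],None,fx=4,fy=4,interpolation=cv2.INTER_CUBIC)
    for k in(P[:4],P[4:]):cv2.polylines(im,[np.int32(k*4)],True,(0,255,0),1)
    x,yy=np.int32(m*4);x=min(max(x,200),2040);yy=min(max(yy,200),1480);out.append(im[yy-200:yy+200,x-200:x+200]);print(nm,m)
cv2.imwrite("pics/s3.png",np.hstack(out))
E
```

```text
up [-0.001 -0.002  1.   ]
scene [  8.57479466 325.38576755]
top [503.54922326 240.9342426 ]
```

View pics/s3.png

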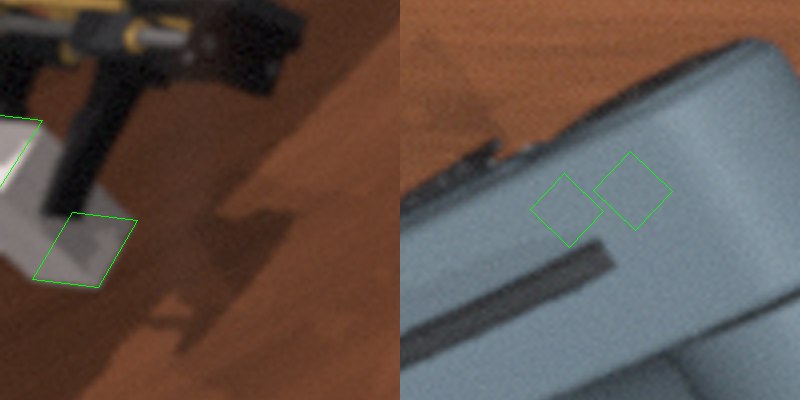

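In the left half the predicted outline matches the bar, with its bottom face at about (33–137, 213–288). The bar is vertical and hasn't slipped, so I'll lower it.

>>> {"method": "send_rows", "body": {"commands": [[0,0,0,-0.5,0,0.18,0],[0,0,0,-1.0,0,0.37,0],[0,0,0,-1.5,0,0.55,0],[0,0,0,-1.75,0,0.64,0],[0,0,0,-1.9,0,0.69,0],[0,0,0,-1.9,0,0.69,0],[0,0,0,-1.9,0,0.69,0]]}}

```text
time_s: 5.93
position: [0.4938, -0.4941, 0.0674]
tcp_rot: [[0.24, -0.706, 0.666], [-0.234, -0.708, -0.667], [0.942, 0.004, -0.335]]
force: [0.3, -0.0, -3.2]
opening: 0.411
grasp_force: 29.9
```

>>> {"method": "send_rows", "body": {"commands": [[0,0,0,-0.03,0,0.01,0],[0,0,0,-0.06,0,0.02,0],[0,0,0,-0.09,0,0.03,0],[0,0,0,-0.09,0,0.03,0]]}}

```text
time_s: 6.27
position: [0.4934, -0.4938, 0.0638]
tcp_rot: [[0.241, -0.707, 0.665], [-0.235, -0.707, -0.667], [0.942, 0.004, -0.337]]
force: [-0.3, 0.4, -3.0]
opening: 0.411
grasp_force: 29.9
```

>>> {"method": "send_rows", "body": {"commands": [[0,0,0,-0.04,0,0.015,0],[0,0,0,-0.08,0,0.03,0],[0,0,0,-0.12,0,0.045,0],[0,0,0,-0.12,0,0.045,0]]}}

```text
time_s: 6.6
position: [0.4934, -0.4942, 0.0611]
tcp_rot: [[0.239, -0.707, 0.666], [-0.233, -0.707, -0.668], [0.943, 0.004, -0.333]]
force: [-1.9, 1.5, 2.9]
opening: 0.412
grasp_force: 29.9
```

>>> {"method": "send_rows", "body": {"commands": [[0,0,0,0,0,0,0.45],[0,0,0,0,0,0,0.6],[0,0,0,0,0,0,0.8],[0,0,0,0,0,0,1],[0,0,0,0,0,0,1],[0,0,0,0,0,0,1],[0,0,0,0.3,0,-0.1,1],[0,0,0,0.9,0,-0.3,1],[0,0,0,1.8,0,-0.6,1],[0,0,0,2.8,0,-1.0,1],[0,0,0,3.8,0,-1.35,1],[0,0,0,4.8,0,-1.7,1],[0,0,0,4.8,0,-1.7,1]]}}

```text
time_s: 7.68
position: [0.4951, -0.4943, 0.2212]
tcp_rot: [[0.234, -0.706, 0.668], [-0.224, -0.708, -0.67], [0.946, 0.007, -0.324]]
force: [0.1, -0.1, 1.0]
opening: 0.997
grasp_force: 0.0
```

Run:
```python
from h import *
from rig import read_state,optics
s=read_state();print(np.round(s["joint_positions"],1))
R=RR(-45,0)
for p in([.45,-.45,.25],[.481,-.481,.20]):print(row(s,p,R))
b=[]
for nm in("scene","top"):
    c=optics.capture(nm);m=proj(c,[.481,-.481,.05])[0];im=cv2.resize(c["image"],None,fx=4,fy=4,interpolation=cv2.INTER_CUBIC)
    x,yy=np.int32(m*4);x=min(max(x,200),2040);yy=min(max(yy,200),1480);b.append(im[yy-200:yy+200,x-200:x+200]);print(nm,(x-200)/4,(yy-200)/4)
cv2.imwrite("pics/s4.png",np.hstack(b))
```

```text
[-60.5  39.5 121.3 161.5  52.7 -84.1]
[0.06, -14.22, 0.06, -0.37, 0.02, -2.1]
[0.06, -14.22, 0.06, -1.48, 0.01, -0.18]
scene 0.0 287.25
top 442.0 196.75
```

View pics/s4.png

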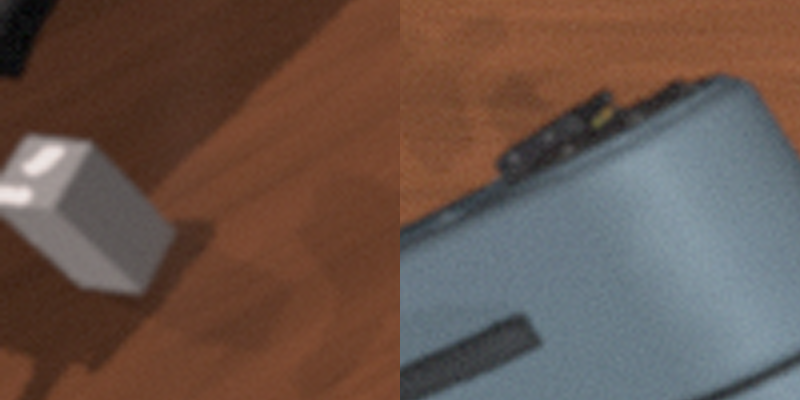

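The scene image shows the bar upright and free, with its top face around (29–92, 134–210) in the left half. Now I'll turn the tool down.

Run:
```python
from h import *
S=pickle.load(open("scene.pkl","rb"))
for u,v in((29,134),(92,142),(52,210),(40.5,172)):print(atz(S,u/4,v/4+287.25,.1).round(4))
for u,v in((141,296),(175,234)):print("bot",atz(S,u/4,v/4+287.25,0).round(4))
```

```text
[ 0.4619 -0.488   0.1   ]
[ 0.486 -0.464  0.1  ]
[ 0.5119 -0.4889  0.1   ]
[ 0.4873 -0.4884  0.1   ]
bot [ 0.5112 -0.4899  0.    ]
bot [ 0.4869 -0.4655  0.    ]
```

>>> {"method": "send_rows", "body": {"commands": [[0,-1.4,0,0,0,-0.2,1],[0,-2.8,0,0,0,-0.4,1],[0,-4.2,0,-0.1,0,-0.6,1],[0,-5.6,0,-0.1,0,-0.8,1],[0,-7,0,-0.2,0,-1.0,1],[0,-8.4,0,-0.2,0,-1.2,1],[0,-9.8,0,-0.25,0,-1.5,1],[0,-11.2,0,-0.3,0,-1.7,1],[0,-12.6,0,-0.35,0,-1.9,1],[0,-14.2,0,-0.37,0,-2.1,1],[0,-14.2,0,-0.37,0,-2.1,1],[0,-14.2,0,-0.37,0,-2.1,1],[0,-14.2,0,-0.37,0,-2.1,1],[0,-14.2,0,-0.37,0,-2.1,1],[0,-14.2,0,-0.37,0,-2.1,1],[0,-14.2,0,-0.37,0,-2.1,1]]}}

```text
time_s: 9.12
position: [0.4463, -0.4475, 0.2206]
tcp_rot: [[0.693, -0.68, 0.239], [-0.666, -0.731, -0.149], [0.276, -0.056, -0.959]]
force: [1.3, 0.5, -0.2]
opening: 0.998
grasp_force: 0.0
```

Run:
```python
from rig import read_state
import numpy as np
s=read_state();print(np.round(s["joint_positions"],1),np.round(s["qvel"],1))
```

```text
[-58.8  25.4  94.   10.2  46.4  68.5] [  20.1   17.6  -67.4 -101.7  111.4  110.4]
```

Run:
```python
from h import *
from rig import read_state
s=read_state()
for z in(.18,.08):print(row(s,[.487,-.488,z],RR(-45,0)))
```

```text
[-0.7, -3.2, 0.32, 1.29, 0.18, 2.43]
[-0.7, -3.2, 0.32, 0.37, 0.36, 5.63]
```

>>> {"method": "send_rows", "body": {"commands": [[-0.7,-3.2,0.32,0.3,0.05,0,1],[-0.7,-3.2,0.32,0.6,0.1,1,1],[-0.7,-3.2,0.32,1.29,0.18,2.0,1],[-0.7,-3.2,0.32,1.29,0.18,2.4,1],[-0.7,-3.2,0.32,1.29,0.18,2.4,1],[-0.7,-3.2,0.32,1.29,0.18,2.4,1],[-0.7,-3.2,0.32,1.29,0.18,2.4,1],[-0.7,-3.2,0.32,1.29,0.18,2.4,1]]}}

```text
time_s: 9.78
position: [0.49, -0.4894, 0.1667]
tcp_rot: [[0.709, -0.705, 0.01], [-0.705, -0.709, -0.008], [0.013, -0.002, -1.0]]
force: [0.0, 0.6, -0.2]
opening: 1.002
grasp_force: 0.0
```

Run:
```python
from h import *
from rig import read_state
s=read_state();print(np.round(s["joint_positions"],1),np.round(s["qvel"],1))
for z in(.18,.08):print(row(s,[.487,-.488,z],RR(-45,0)))
```

```text
[-54.3  38.6  75.1   0.2  65.6  80.4] [-0.1 -0.7 -0.5  0.  -0.1  0.1]
[-0.02, -0.15, 0.03, -0.11, 0.04, 0.19]
[-0.02, -0.15, 0.03, -0.15, 0.04, 3.52]
```

>>> {"method": "send_rows", "body": {"commands": [[0,-0.15,0,-0.13,0.04,0.5,1],[0,-0.15,0,-0.14,0.04,1.2,1],[0,-0.15,0,-0.14,0.04,2.0,1],[0,-0.15,0,-0.15,0.04,2.8,1],[0,-0.15,0,-0.15,0.04,3.4,1],[0,-0.15,0,-0.15,0.04,3.52,1],[0,-0.15,0,-0.15,0.04,3.52,1],[0,-0.15,0,-0.15,0.04,3.52,0.5],[0,-0.15,0,-0.15,0.04,3.52,0],[0,-0.15,0,-0.15,0.04,3.52,0],[0,-0.15,0,-0.15,0.04,3.52,0],[0,-0.15,0,-0.15,0.04,3.52,0],[0,-0.15,0,-0.15,0.04,3.52,0],[0,-0.15,0,-0.15,0.04,3.52,0],[0,-0.15,0,-0.15,0.04,3.52,0]]}}

```text
time_s: 11.03
position: [0.4877, -0.4883, 0.0596]
tcp_rot: [[0.709, -0.705, 0.001], [-0.705, -0.709, 0.002], [-0.001, -0.002, -1.0]]
force: [-0.1, -0.6, 1.1]
opening: 0.48
grasp_force: 0.0
```

Run:
```python
from h import *
from rig import read_state
s=read_state()
c=np.array([.637,.102]);a=np.radians(5);ex=np.array([np.cos(a),np.sin(a)])
b=c+.032*ex;print(b)
for p,az in(([.487,-.488,.26],-45),([.50,-.25,.30],-20),([*b,.30],5),([*b,.20],5)):print(row(s,p,RR(az)))
```

```text
[0.66887823 0.10478898]
[-0.02, 0.01, 0.04, -0.03, -0.0, -6.05]
[-0.02, 0.01, -4.96, -5.31, -5.94, -7.37]
[-0.02, 0.0, -9.96, -9.65, -18.29, -7.34]
[-0.02, 0.0, -9.96, -9.65, -18.29, -4.01]
```

>>> {"method": "send_rows", "body": {"commands": [[0,0,0,0,0,0,0],[0,0,0,0,0,0,0],[0,0,0,0,0,0,0],[0,0,0,0,0,0,0],[0,0,0,0,0,0,0]]}}

```text
time_s: 11.45
position: [0.4877, -0.4884, 0.0595]
tcp_rot: [[0.709, -0.705, 0.001], [-0.705, -0.709, 0.002], [-0.001, -0.002, -1.0]]
force: [-0.2, -0.9, 1.0]
opening: 0.414
grasp_force: 29.9
```

>>> {"method": "send_rows", "body": {"commands": [[0,0,0,0,0,-0.5,0],[0,0,0,0,0,-1.2,0],[0,0,0,0,0,-2.2,0],[0,0,0,0,0,-3.3,0],[0,0,0,0,0,-4.6,0],[0,0,0,0,0,-6,0],[0,0,-0.6,-0.7,-0.8,-6.3,0],[0,0,-1.4,-1.5,-1.7,-6.5,0],[0,0,-2.2,-2.3,-2.5,-6.7,0],[0,0,-3.0,-3.1,-3.4,-6.9,0],[0,0,-3.8,-3.9,-4.3,-7.1,0],[0,0,-4.5,-4.7,-5.2,-7.3,0],[0,0,-5.0,-5.3,-5.9,-7.4,0],[0,0,-5.5,-5.7,-7.1,-7.4,0],[0,0,-5.9,-6.1,-8.2,-7.4,0],[0,0,-6.4,-6.5,-9.3,-7.4,0],[0,0,-6.8,-6.9,-10.4,-7.4,0],[0,0,-7.2,-7.3,-11.6,-7.4,0],[0,0,-7.7,-7.7,-12.7,-7.4,0],[0,0,-7.7,-7.7,-12.7,-7.4,0]]}}

```text
time_s: 13.12
position: [0.5936, -0.0488, 0.2814]
tcp_rot: [[0.995, -0.103, 0.001], [-0.103, -0.995, 0.007], [0.0, -0.007, -1.0]]
force: [0.3, -1.6, -4.6]
opening: 0.415
grasp_force: 30.0
```

Run:
```python
from h import *
from rig import read_state
s=read_state();print(s["time_s"],s["position"])
for z in(.28,.20):print(row(s,[.6689,.1048,z],RR(5)))
```

```text
13.1167 [ 0.59356819 -0.04875121  0.28142556]
[-0.08, -0.01, -2.18, 1.97, -5.34, 0.72]
[-0.08, -0.01, -2.18, 1.97, -5.32, 3.39]
```

>>> {"method": "send_rows", "body": {"commands": [[0,0,-0.5,0.4,-1.0,0.2,0],[0,0,-1.0,0.8,-2.1,0.4,0],[0,0,-1.4,1.2,-3.2,0.6,0],[0,0,-1.8,1.6,-4.3,0.7,0],[0,0,-2.2,1.97,-5.3,0.72,0],[-0.08,0,-2.2,1.97,-5.33,0.72,0],[-0.08,0,-2.2,1.97,-5.33,1.4,0],[-0.08,0,-2.2,1.97,-5.33,2.1,0],[-0.08,0,-2.2,1.97,-5.33,2.8,0],[-0.08,0,-2.2,1.97,-5.33,3.4,0],[-0.08,0,-2.2,1.97,-5.33,3.6,0],[-0.08,0,-2.2,1.97,-5.33,3.7,0],[-0.08,0,-2.2,1.97,-5.33,3.7,0],[-0.08,0,-2.2,1.97,-5.33,3.7,0]]}}

```text
time_s: 14.28
position: [0.6693, 0.0968, 0.1727]
tcp_rot: [[0.997, 0.082, 0.002], [0.082, -0.997, -0.005], [0.002, 0.005, -1.0]]
force: [0.2, 0.0, -2.5]
opening: 0.415
grasp_force: 30.0
```

Run:
```python
from h import *
from rig import read_state,optics
s=read_state();print(row(s,[.6689,.1048,.1835],RR(5)))
b=[]
for nm in("scene","top"):
    c=optics.capture(nm);m=proj(c,[.637,.103,.15])[0];im=cv2.resize(c["image"],None,fx=4,fy=4,interpolation=cv2.INTER_CUBIC)
    x,yy=np.int32(m*4);b.append(im[yy-200:yy+200,x-200:x+200]);print(nm,(x-200)/4,(yy-200)/4)
cv2.imwrite("pics/s5.png",np.hstack(b))
```

```text
[0.06, -0.02, -0.06, 0.01, -0.27, 0.27]
scene 241.75 169.5
top 234.5 127.5
```

View pics/s5.png

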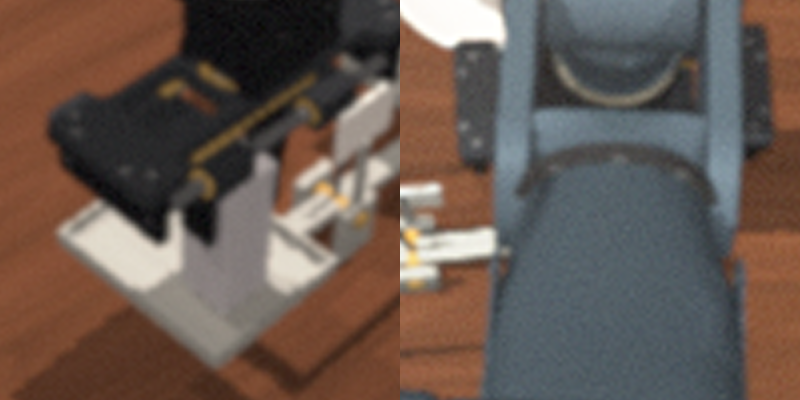

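The bar hangs inside the pan, with its foot around (205–240, 300) in the left half, and everything around it is clear. I'll lower it slowly.

>>> {"method": "send_rows", "body": {"commands": [[0,0,0,0,-0.1,0.06,0],[0,0,0,0,-0.1,0.11,0],[0,0,0,0,-0.1,0.16,0],[0,0,0,0,-0.1,0.2,0],[0,0,0,0,-0.1,0.23,0],[0,0,0,0,-0.1,0.25,0],[0,0,0,0,-0.1,0.25,0]]}}

```text
time_s: 14.97
position: [0.6683, 0.1, 0.1645]
tcp_rot: [[0.997, 0.082, 0.0], [0.082, -0.997, -0.005], [-0.0, 0.005, -1.0]]
force: [-0.9, -0.4, -1.5]
opening: 0.414
grasp_force: 30.0
```

>>> {"method": "send_rows", "body": {"commands": [[0,0,0,0,0,0.03,0],[0,0,0,0,0,0.06,0],[0,0,0,0,0,0.06,0],[0,0,0,0,0,0.06,0]]}}

```text
time_s: 15.3
position: [0.6683, 0.1, 0.1626]
tcp_rot: [[0.997, 0.082, 0.001], [0.082, -0.997, -0.005], [0.0, 0.005, -1.0]]
force: [-1.5, 0.9, -0.4]
opening: 0.412
grasp_force: 30.0
```

>>> {"method": "send_rows", "body": {"commands": [[0,0,0,0,0,0.03,0],[0,0,0,0,0,0.05,0],[0,0,0,0,0,0.05,0],[0,0,0,0,0,0.05,0]]}}

```text
time_s: 15.63
position: [0.6683, 0.1, 0.1609]
tcp_rot: [[0.997, 0.082, 0.0], [0.082, -0.997, -0.005], [0.0, 0.005, -1.0]]
force: [-1.2, -0.5, 0.1]
opening: 0.412
grasp_force: 30.0
```

>>> {"method": "send_rows", "body": {"commands": [[0,0,0,0,0,0,0.43],[0,0,0,0,0,0,0.45],[0,0,0,0,0,0,0.5],[0,0,0,0,0,0,0.6],[0,0,0,0,0,0,0.7],[0,0,0,0,0,0,0.75],[0,0,0,0,0,0,0.75],[0,0,0,0,0,-0.6,0.75],[0,0,0,0,0,-1.4,0.75],[0,0,0,0,0,-2.4,0.75],[0,0,0,-1,2,-3.4,1],[0,0,0,-2,3,-3.6,1],[0,0,0,-3,4,-3.6,1],[0,0,0,-3.5,5,-3.6,1],[0,0,0,-4,6,-3.6,1],[0,0,0,-4,7,-3.6,1],[0,0,0,-4,7.5,-3.6,1],[0,0,0,-4,7.5,-3.6,1]]}}

```text
time_s: 17.13
position: [0.5672, -0.1381, 0.2706]
tcp_rot: [[0.997, 0.076, 0.002], [0.076, -0.997, -0.007], [0.002, 0.008, -1.0]]
force: [0.2, 0.0, 0.7]
opening: 0.995
grasp_force: 0.0
```

Run:
```python
from h import *
from rig import read_state,optics
s=read_state()
b=[]
for nm in("scene","top"):
    c=optics.capture(nm);pickle.dump(c,open(nm+"2.pkl","wb"));m=proj(c,[.637,.15,.12])[0];im=cv2.resize(c["image"],None,fx=4,fy=4,interpolation=cv2.INTER_CUBIC)
    x,yy=np.int32(m*4);b.append(im[yy-200:yy+200,x-200:x+200]);print(nm,(x-200)/4,(yy-200)/4)
cv2.imwrite("pics/s6.png",np.hstack(b))
```

```text
scene 256.75 168.75
top 217.0 130.0
```

View pics/s6.png

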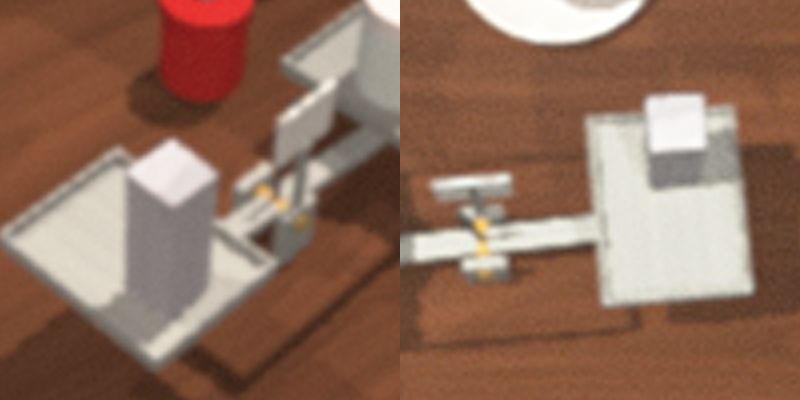

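The pan's rim corners haven't moved since the start (left corner at (257,227) in the full scene image), so the beam is still on its stop and the bar alone is too light. I'll try the thin weight first.

Run:
```python
from h import *
from rig import read_state
s=read_state()
for z in(.20,.06):print(row(s,[.465,-.1455,z],RR(5)))
A=pickle.load(open("scene.pkl","rb"))["image"];B=pickle.load(open("scene2.pkl","rb"))["image"]
t=A[190:250,250:275]
r=cv2.matchTemplate(B[180:265,240:285],t,cv2.TM_CCOEFF_NORMED);print(cv2.minMaxLoc(r),"same=(10,10)")
```

```text
[0.05, -0.0, -0.08, -3.42, 0.1, 2.97]
[0.05, -0.0, -0.08, -3.42, 0.08, 7.64]
(0.04015553742647171, 0.9961873888969421, (0, 25), (10, 10)) same=(10,10)
```

>>> {"method": "send_rows", "body": {"commands": [[0,0,-0.08,-1.1,0,0.8,1],[0,0,-0.08,-2.2,0.1,1.6,1],[0,0,-0.08,-3.42,0.1,2.4,1],[0.05,0,-0.08,-3.42,0.1,3.0,1],[0.05,0,-0.08,-3.42,0.1,3.8,1],[0.05,0,-0.08,-3.42,0.1,4.6,1],[0.05,0,-0.08,-3.42,0.1,5.5,1],[0.05,0,-0.08,-3.42,0.1,6.4,1],[0.05,0,-0.08,-3.42,0.1,7.2,1],[0.05,0,-0.08,-3.42,0.1,7.6,1],[0.05,0,-0.08,-3.42,0.1,7.6,1],[0.05,0,-0.08,-3.42,0.1,7.6,0.6],[0.05,0,-0.08,-3.42,0.1,7.6,0.4],[0.05,0,-0.08,-3.42,0.1,7.6,0.2],[0.05,0,-0.08,-3.42,0.1,7.6,0],[0.05,0,-0.08,-3.42,0.1,7.6,0],[0.05,0,-0.08,-3.42,0.1,7.6,0],[0.05,0,-0.08,-3.42,0.1,7.6,0],[0.05,0,-0.08,-3.42,0.1,7.6,0],[0.05,0,-0.08,-3.42,0.1,7.6,0]]}}

```text
time_s: 18.9
position: [0.4652, -0.1462, 0.0421]
tcp_rot: [[0.996, 0.089, 0.0], [0.089, -0.996, -0.001], [0.0, 0.001, -1.0]]
force: [-0.2, -0.1, -0.2]
opening: 0.401
grasp_force: 0.0
```

>>> {"method": "send_rows", "body": {"commands": [[0,0,0,0,0,0,0],[0,0,0,0,0,0,0],[0,0,0,0,0,0,0],[0,0,0,0,0,0,0]]}}

```text
time_s: 19.23
position: [0.4651, -0.1461, 0.042]
tcp_rot: [[0.996, 0.089, -0.0], [0.089, -0.996, -0.001], [-0.0, 0.001, -1.0]]
force: [0.3, -0.7, -0.7]
opening: 0.237
grasp_force: 30.0
```

Run:
```python
from h import *
from rig import read_state
s=read_state();print(s["time_s"],s["position"],s["opening"],s["grasp_force"])
c=np.array([.637,.102]);a=np.radians(5);p=c-.036*np.array([np.cos(a),np.sin(a)]);print(p)
for q in([.465,-.1455,.25],[*p,.25],[*p,.18]):print(row(s,q,RR(5)))
```

```text
19.2333 [ 0.46514691 -0.1460876   0.04199297] 0.2370100486255328 29.98973839217797
[0.60113699 0.09886239]
[0.01, 0.0, 0.02, -0.0, -0.02, -6.3]
[0.01, 0.0, 0.02, 5.24, -7.73, -6.31]
[0.01, 0.0, 0.02, 5.24, -7.73, -3.97]
```

>>> {"method": "send_rows", "body": {"commands": [[0,0,0,0,0,-0.5,0],[0,0,0,0,0,-1.5,0],[0,0,0,0,0,-2.6,0],[0,0,0,0,0,-3.8,0],[0,0,0,0,0,-5.1,0],[0,0,0,0,0,-6.3,0],[0,0,0,0.7,-1.0,-6.3,0],[0,0,0,1.3,-2.0,-6.3,0],[0,0,0,2.0,-3.0,-6.3,0],[0,0,0,2.7,-4.0,-6.3,0],[0,0,0,3.4,-5.0,-6.3,0],[0,0,0,4.0,-6.0,-6.3,0],[0,0,0,4.7,-7.0,-6.3,0],[0,0,0,5.2,-7.7,-6.3,0],[0,0,0,5.2,-7.7,-6.3,0],[0,0,0,5.2,-7.7,-5.6,0],[0,0,0,5.2,-7.7,-4.8,0],[0,0,0,5.2,-7.7,-4.2,0],[0,0,0,5.2,-7.7,-3.9,0],[0,0,0,5.2,-7.7,-3.8,0]]}}

```text
time_s: 20.9
position: [0.5982, 0.0975, 0.1536]
tcp_rot: [[0.996, 0.088, -0.005], [0.088, -0.996, -0.001], [-0.005, 0.0, -1.0]]
force: [-0.4, 0.2, -1.0]
opening: 0.24
grasp_force: 30.0
```

>>> {"method": "send_rows", "body": {"commands": [[0,0,0,0,0,0.05,0],[0,0,0,0,0,0.1,0],[0,0,0,0,0,0.15,0],[0,0,0,0,0,0.18,0],[0,0,0,0,0,0.18,0]]}}

```text
time_s: 21.32
position: [0.6004, 0.0979, 0.1511]
tcp_rot: [[0.996, 0.089, 0.001], [0.089, -0.996, -0.001], [0.001, 0.001, -1.0]]
force: [-0.4, -0.3, -1.6]
opening: 0.236
grasp_force: 30.0
```

>>> {"method": "send_rows", "body": {"commands": [[0,0,0,0,0,0.05,0],[0,0,0,0,0,0.1,0],[0,0,0,0,0,0.14,0],[0,0,0,0,0,0.14,0],[0,0,0,0,0,0.14,0]]}}

```text
time_s: 21.73
position: [0.6, 0.0979, 0.1462]
tcp_rot: [[0.996, 0.089, -0.0], [0.089, -0.996, -0.001], [-0.0, 0.001, -1.0]]
force: [-0.9, -0.1, -1.0]
opening: 0.231
grasp_force: 30.0
```

>>> {"method": "send_rows", "body": {"commands": [[0,0,0,0,0,0.03,0],[0,0,0,0,0,0.06,0],[0,0,0,0,0,0.06,0],[0,0,0,0,0,0.06,0]]}}

```text
time_s: 22.07
position: [0.6, 0.0979, 0.1444]
tcp_rot: [[0.996, 0.089, -0.0], [0.089, -0.996, -0.001], [-0.0, 0.001, -1.0]]
force: [-0.6, -0.1, -0.6]
opening: 0.239
grasp_force: 30.0
```

```bash
cat > pan.py <<'E'
from h import *
from rig import optics
A=pickle.load(open("scene.pkl","rb"))["image"];c=optics.capture("scene");pickle.dump(c,open("scene3.pkl","wb"));B=c["image"]
k=4;up=lambda I:cv2.resize(I,None,fx=k,fy=k,interpolation=cv2.INTER_CUBIC)
for n,(u,v,w,h) in dict(left=(250,215,20,26),bottom=(285,245,24,20),jar=(330,190,20,25)).items():
    r=cv2.matchTemplate(up(B[v-10:v+h+10,u-6:u+w+6]),up(A[v:v+h,u:u+w]),cv2.TM_CCOEFF_NORMED);m=cv2.minMaxLoc(r)
    print(n,round(m[1],3),(np.array(m[3])-[24,40])/k)
s=proj(c,[[.60,.05,.111],[.60,.05,.096],[.60,.05,.081]]);print("level expect dv",s[1]-s[0],"full",s[2]-s[0])
E
python3 pan.py; sed -n 1p /dev/null
```

```text
left 0.868 [0.   1.75]
bottom 0.88 [0.5  1.75]
jar 0.991 [0. 0.]
level expect dv [0.19364548 4.10100585] full [0.38293215 8.10970144]
```

The pan has already sunk about 6 mm with the weight, so this one is probably right. I'll follow it down towards level.

>>> {"method": "send_rows", "body": {"commands": [[0,0,0,0,0,0.05,0],[0,0,0,0,0,0.1,0],[0,0,0,0,0,0.15,0],[0,0,0,0,0,0.2,0],[0,0,0,0,0,0.25,0],[0,0,0,0,0,0.25,0],[0,0,0,0,0,0.25,0]]}}

```text
time_s: 22.7
position: [0.6, 0.0979, 0.1368]
tcp_rot: [[0.996, 0.089, -0.0], [0.089, -0.996, -0.001], [-0.0, 0.001, -1.0]]
force: [0.4, -0.4, -0.3]
opening: 0.235
grasp_force: 30.0
```

```bash
python3 pan.py
```

```text
left 0.855 [0.25 4.  ]
bottom 0.868 [0.5  3.75]
jar 0.95 [ 0.25 -0.5 ]
level expect dv [0.19364548 4.10100585] full [0.38293215 8.10970144]
```

>>> {"method": "send_rows", "body": {"commands": [[0,0,0,0,0,0,0.28],[0,0,0,0,0,0,0.32],[0,0,0,0,0,0,0.4],[0,0,0,0,0,0,0.5],[0,0,0,0,0,0,0.6],[0,0,0,0,0,0,0.6],[0,0,0,0,0,0,0.6],[0,0,0,0,0,-0.4,0.6],[0,0,0,0,0,-1.0,0.6],[0,0,0,0,0,-1.8,0.6],[0,0,0,0,0,-2.8,0.6],[0,0,0,0,0,-3.8,0.6],[0,0,0,-1,1,-4,0.6],[0,0,0,-2,2,-4,0.6],[0,0,0,-3,3.2,-4,0.6],[0,0,0,-3,4.4,-4,0.6],[0,0,0,-3,5.6,-4,0.6],[0,0,0,-3,6.8,-4,0.6],[0,0,0,-3,6.8,-4,0.6],[0,0,0,-3,6.8,-4,0.6]]}}

```text
time_s: 24.42
position: [0.5286, -0.1151, 0.2572]
tcp_rot: [[0.996, 0.085, 0.0], [0.085, -0.996, -0.001], [0.0, 0.001, -1.0]]
force: [-0.7, 0.3, -0.2]
opening: 0.603
grasp_force: 0.0
```

>>> {"method": "send_rows", "body": {"commands": [[0,0,0,0,0,0,0.6],[0,0,0,0,0,0,0.6],[0,0,0,0,0,0,0.6],[0,0,0,0,0,0,0.6],[0,0,0,0,0,0,0.6],[0,0,0,0,0,0,0.6],[0,0,0,0,0,0,0.6],[0,0,0,0,0,0,0.6],[0,0,0,0,0,0,0.6],[0,0,0,0,0,0,0.6],[0,0,0,0,0,0,0.6],[0,0,0,0,0,0,0.6]]}}

```text
time_s: 25.42
position: [0.5285, -0.1132, 0.2571]
tcp_rot: [[0.996, 0.089, 0.0], [0.089, -0.996, -0.001], [0.0, 0.001, -1.0]]
force: [0.6, 0.1, 0.5]
opening: 0.602
grasp_force: 0.0
```

```bash
python3 pan.py
python3 - <<'E'
from h import *
from rig import optics
b=[]
for nm in("scene","top"):
    c=optics.capture(nm);m=proj(c,[.637,.15,.12])[0];im=cv2.resize(c["image"],None,fx=4,fy=4,interpolation=cv2.INTER_CUBIC)
    x,yy=np.int32(m*4);b.append(im[yy-200:yy+200,x-200:x+200])
cv2.imwrite("pics/s7.png",np.hstack(b))
E
```

```text
left 0.964 [-0.5  4. ]
bottom 0.869 [0.   5.25]
jar 0.905 [ 0.25 -0.75]
level expect dv [0.19364548 4.10100585] full [0.38293215 8.10970144]
```

View pics/s7.png

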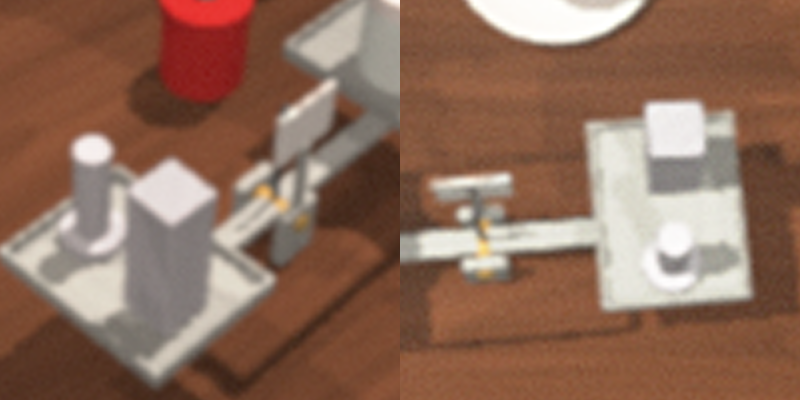

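The left half shows the bar upright in the pan at (170,250) and the thin weight at (92,195). The rim corner moved from y=367 to 385, about 4.5 px, where 4.1 px would be level. The beam is balanced and the gripper is clear, so I'm handing in.

```bash
python3 -c "
from rig import bot
print(bot.hand_in())"
```

```text
the job is handed in; nothing more can be done
None
```

The job is handed in: the bar stands on its end in the weight pan with the 100 g thin weight beside it, the beam looks level to within about 2 mm of pan height in the camera image, and the thick weight was left on the dresser.

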